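# Shift the gas selector lever into its third slot

### The arm

A 6-joint arm with a two-finger parallel gripper is mounted at the origin on the work surface. World frame = base frame: x ahead of the robot, y to its left, z up, the work surface at z = 0. Lengths are in mm, angles in rad, forces in N, time in s.
With the tool pointing down it reaches from about 325 to 925 mm from the base axis. Payload 3.1 kg.
Tool frame: the origin (TCP) lies on the centre line of the jaws, within the pads' length; the fingertips stand 8 mm ahead of it and the grasp point (between the pads) lies 11 mm behind it (robot.tip_extent is the distance from the TCP to the fingertips, in mm); x points along the fingers, z is the direction in which the jaws open and shut, and the axes are right-handed (so a half turn about x gives the same grasp; the last joint's range is limited). The gripper opens to 85 mm and grips with 20 to 120 N. Pads are 22 mm wide; open, the fingers measure 114 mm over their backs; the gripper's body (76 mm by 85 mm) begins 54 mm behind the grasp point. The pads swing forward as they close: fully open they stand 13 mm farther back than shut.
Start: joints at [1.082, 0.217, 1.613, -0, 1.311, -0.112], TCP at [229.949, 581.173, 212.8] pointing down, gripper open.
Joint ranges: [-2.75, 2.75], [-0.78, 2.1], [0.31, 2.55], [-1.13, 4.27], [0.13, 2.63], [-2.58, 2.58]. Speed limits (rad/s): [2.79, 2.79, 3.14, 3.14, 3.14, 3.14].

### API

Orientations are given as a 3x3 rotation matrix whose columns are the frame's x, y, z axes.
In Python, from station import readout, viewer, robot gives the robot as it stands. The module is installed in compiled form; this text tells all that it offers.
- The arm moves only by the tool jog_arm, never from a script. Its argument "series" is a list that holds one entry, the list of rows, each a list of 7 numbers: the shift along the tool's x, y, z in mm, then the turn, a rotation vector about the tool's x, y, z in degrees, then the opening, from 0 (shut) to 1 (fully open). In form: [[[x, y, z, wx, wy, wz, gripper], ...]]. A call has 1 to 8 rows; each row shifts and turns the commanded pose from where the row before left it, along the tool's axes as they then stand; what a row does not reach is not made up. A row lasts 1/8 s, in which the tool goes at most 62.5 mm and 10.7 degrees, less where a joint would pass 70% of its speed; a pose out of reach is approached as far as the arm can. A call with a gripper value outside its range is refused whole. The fingers move at their own pace and stop on an object; "newtons" is the grip in N (left out, the last holds). Time passes only in rows, so rows that do not move let the fingers close. It gives the time, the measured TCP pose, the force and the opening at its end, in the units of the state.
- readout.sense(): the state, without advancing time (a new reading comes with each control period).
- viewer.grab_frame(name): name is "scene" or "side" or "wrist"; returns (picture, depth): 400x640x3 uint8, red, green, blue; 400x640 float32, mm along the optical axis (not along the pixel's ray), 0 where there is no reading.
- viewer.calibration(name): a dict with "vfov" (degrees; the focal length in pixels is half the picture's height over the tangent of half this angle, whatever the lens; pixels are square), "cx", "cy" (the principal point, pixels), "k1" (the pictures are not rectified: a ray, as slopes to the right and down, at radius r is drawn at 1 + k1 r^2 times it, then the intrinsics apply), "xyz" and "orientation" of the camera in the world. Camera axes: x right, y up, looking along -z (the intrinsics and any distortion apply to the point x, -y, -z); pixel columns grow to the right and rows downward; lengths in mm; the calibration is good to about 2 mm. A picture is of the moment at which its call begins: read the wrist's pose just before it. calibration takes no time and is no camera call; for the wrist camera it gives the pose at the moment of the call.
- robot.sign_off(): hands the job in, once; it reports no verdict.
The state is a dict: "time_s": time; "q": joint angles; "qvel": joint speeds; "joint_torque": joint torques, N m; "tcp_pos": TCP position; "eef_rot": TCP orientation; "ft_force": force on the tool from outside, world axes, zero at the start; "ft_torque": the same for the moment, N m; "grip_width": finger opening in mm.
Only numpy, scipy, OpenCV 4.12 (cv2) and the standard library are available. Lean on these libraries where they do the work, as an engineer would, in place of code of your own. Each camera call takes 0.05 s, during which the arm holds its last target. There are 200 camera calls.

### The job

Switch the chromatograph's gas supply over: with the fingertips, push the selector lever along its H-shaped gate to the cross channel, across to the right-hand leg, and then forward, away from the robot, until it is fully home in the third slot (the far right one, beside three rivet heads), and let go. Only push it: do not pinch the lever between the fingers, and do not run it into the fourth slot (near right) on the way. Leave everything else standing and lying where it is.

Things in the scene. Friction and masses are not known exactly. Their poses are not given: they have to be found in the camera images.
- selector: the gas selector, a pale green housing 240 x 240 mm and 100 mm tall with an aluminium top, fixed to the bench. Origin at the centre of its underside, on the bench; x axis = forward (away from the robot), y axis = left; turned in yaw by up to 0.35 rad. The lever stands in the gate in its top
- gate (a point): centre of the H-shaped gate, in the top face. Two legs along x, 16.5 mm wide, lie about 25 mm left and right of it; a cross channel along y, 24 mm wide, joins their middles; all spans 64 x 64 mm. The leg ends are the slots: first far left, second near left, third far right, fourth near right, marked by one to four rivet heads. The lever starts somewhere along the left leg
- pivot (a point): the point that the lever swings about, 90 mm below the gate's centre. Its 12 mm steel stem moves about 25 mm each way at the top face. The tongues between the slots are solid, their corners rounded: the lever crosses from leg to leg only with fore within about 0.06 rad of 0
- grip (a point): the centre of the lever's black grip, 127.5 mm from the pivot along the stem. The grip is an upright round-cornered block 36 mm across with four flat faces, 45 mm tall (105 to 150 mm from the pivot), on top of the stem; it moves about 34 mm each way and leans with the stem
- fore (a joint): lean of the lever forward (positive, away from the robot) or back (negative), rad, -0.27 to 0.27; 0 = upright, in the cross channel; 0.27 is fully home in a far slot. It stays where it is left; moving it takes about 2 N at the grip. It starts anywhere from -0.25 to 0.25
- across (a joint): lean of the lever to the right (positive) or left (negative), rad, -0.27 to 0.27; about -0.26 in the left leg and 0.26 in the right leg (0.22 to 0.27 with the play of the slot). It stays where it is left; moving it takes about 2 N at the grip
- grip_far: the flat far face of the black grip, 20 mm wide and 42 mm tall, 18 mm from the grip's axis; origin at the centre of the face, x axis pointing outward
- grip_near: the flat near (robot's side) face of the black grip, 20 mm wide and 42 mm tall, 18 mm from the grip's axis; origin at the centre of the face, x axis pointing outward
- grip_left: the flat left face of the black grip, 20 mm wide and 42 mm tall, 18 mm from the grip's axis; origin at the centre of the face, x axis pointing outward
- grip_right: the flat right face of the black grip, 20 mm wide and 42 mm tall, 18 mm from the grip's axis; origin at the centre of the face, x axis pointing outward
- vial: to be left alone: a standing amber glass sample vial with black cap, 22 mm across, 36 mm tall, on the right-hand edge of the selector's top; origin at the centre of its underside
- union: to be left alone: a standing brass pipe union, 26 mm across, 34 mm tall, on the far right corner of the selector's top; origin at the centre of its underside
- screwdriver: to be left alone: a screwdriver lying on the bench left of the selector, handle towards the robot, along its x axis
- wrench: to be left alone: a steel spanner lying on the bench right of the selector, along its x axis
- wash_bottle: to be left alone: a white plastic bottle, 60 mm across, 140 mm tall, standing beyond the selector; origin at the centre of its underside
- jar: to be left alone: an amber glass jar with white lid, 64 mm across, 75 mm tall, standing beyond the selector; origin at the centre of its underside
- beaker: to be left alone: an open glass beaker, 64 mm across, 85 mm tall, standing on the bench to the left, beyond the screwdriver; origin at the centre of its underside

How it is judged (in metres and radians):
On the way:
1. the lever has come across to the right-hand leg through the cross channel (value of joint across above 0.2 rad and value of joint fore between -0.14 and 0.14 rad).
At the end, for the whole second after the job is handed in: the lever rests fully home in the third slot (fore above 0.235 rad, across above 0.19 rad), let go and still, and every bystander stands or lies within 20 mm of its first place, none tipped (value of joint fore above 0.235 rad and value of joint across above 0.19 rad and velocity of joint fore between -0.05 and 0.05 rad/s and velocity of joint across between -0.05 and 0.05 rad/s and not (distance of any of vial, union, screwdriver, wrench, wash_bottle, jar, beaker from where it was at the start of the episode above 0.02 m or angle between any of vial, union, wash_bottle, jar, beaker's own z axis and vertical above 0.35 rad)); the robot touches nothing.
It fails at once if the lever is pinched: two opposite faces of its grip are pressed by the fingers at once, over 1.5 N each ((contact force between the fingers and grip_left above 1.5 N and contact force between the fingers and grip_right above 1.5 N) or (contact force between the fingers and grip_near above 1.5 N and contact force between the fingers and grip_far above 1.5 N)).
It fails at once if the lever runs into the fourth slot (value of joint across above 0.1 rad and value of joint fore below -0.14 rad).
It fails at once if a bystander is moved by over 20 mm, lifted or tipped (distance of any of vial, union, screwdriver, wrench, wash_bottle, jar, beaker from where it was at the start of the episode above 0.02 m or angle between any of vial, union, wash_bottle, jar, beaker's own z axis and vertical above 0.35 rad).
It also fails if it takes over 64 s, if anything falls off the work surface, if the arm or the gripper's body presses on something with over 40 N, if the wrist force passes 120 N, or if a joint passes its speed limit or range.

## Working session

There is one attempt and no reset: what is moved stays moved. The work goes in short steps, Python scripts to look and compute and a tool call to move; the robot and the scene stay as the last step left them, time stands still between calls to the robot, and variables do not carry over. Pictures are saved under pics/ and viewed, about 8 in all and at most 12, crops included, and the job is handed in when it is done.

Besides the shell and the picture viewer there is one more tool, called after ">>>" as name(argument=value, ...), one argument or row to a line, values as JSON. jog_arm: Moves the arm, as the interface text tells. Its arguments: {"type":"object","properties":{"series":{"type":"array"},"newtons":{"type":"number"}},"required":["series"]}

```bash
mkdir -p pics
cat > h.py <<'E'
import numpy as np, cv2
from station import readout, viewer, robot
def grab(n,fn=None):
    c=viewer.calibration(n); p,d=viewer.grab_frame(n)
    if fn: cv2.imwrite('pics/'+fn,p[:,:,::-1])
    return c,p,d
def cloud(c,d):
    h,w=d.shape; f=h/2/np.tan(np.radians(c['vfov'])/2)
    K=np.array([[f,0,c['cx']],[0,f,c['cy']],[0,0,1.]])
    u,v=np.meshgrid(np.arange(w),np.arange(h))
    pts=np.stack([u,v],-1).reshape(-1,1,2).astype(float)
    s=cv2.undistortPoints(pts,K,np.array([c['k1'],0,0,0.])).reshape(h,w,2)
    P=np.stack([s[...,0]*d,-s[...,1]*d,-d],-1)
    W=P@np.array(c['orientation']).T+np.array(c['xyz'])
    W[d<=0]=np.nan
    return W
E
python3 - <<'E'
from h import *
print(readout.sense())
for n in ['scene','side']:
    c,p,d=grab(n,n+'0.png'); W=cloud(c,d); np.savez(n+'0.npz',W=W,p=p)
    print(n,c)
E
```

```text
{'time_s': 0.0, 'q': array([ 1.08181028e+00,  2.17773132e-01,  1.61493957e+00,  2.57628274e-05,
        1.31128516e+00, -1.12201014e-01]), 'qvel': array([-1.25399271e-04, -3.56078677e-04, -5.50884650e-04, -5.25161113e-05,
        1.69740986e-03, -1.65389370e-03]), 'joint_torque': array([-8.19754428e-05, -3.96861219e+01, -3.03848147e+01, -1.69931627e-04,
        9.94327886e-03,  1.78196325e-05]), 'tcp_pos': array([229.5243525 , 580.40525431, 211.45370853]), 'eef_rot': array([[-1.15178522e-03, -9.29849717e-01,  3.67937735e-01],
       [-2.11164871e-03,  3.67939420e-01,  9.29847366e-01],
       [-9.99997107e-01,  2.94029210e-04, -2.38730314e-03]]), 'ft_force': array([-0.36569996, -0.31561594, -0.19199205]), 'ft_torque': array([ 0.00468368, -0.00912993, -0.02347981]), 'grip_width': 85.38781336003568}
scene {'vfov': 54.382697835867894, 'cx': 317.78826327351425, 'cy': 190.06620843551428, 'k1': -0.07465582587004427, 'xyz': array([887.07999992, 531.95151179, 937.38447098]), 'orientation': array([[-0.84611578, -0.4527637 ,  0.281235  ],
       [ 0.53290612, -0.72847724,  0.43050201],
       [ 0.00995761,  0.51412639,  0.85765663]])}
side {'vfov': 45.92711658726407, 'cx': 316.02226235633333, 'cy': 201.575739930049, 'k1': -0.06113589249262768, 'xyz': array([ 163.47228484, -523.37996207,  759.51731892]), 'orientation': array([[ 0.81756964,  0.37722991, -0.43506032],
       [-0.57563081,  0.51555252, -0.63470842],
       [-0.01513456,  0.76935245,  0.63864525]])}
```

View pics/scene0.png

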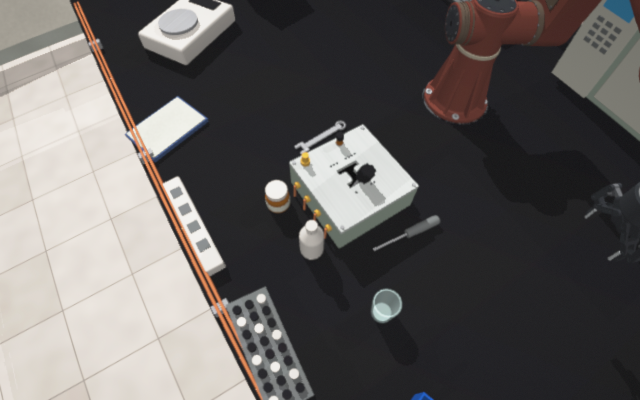

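View pics/side0.png

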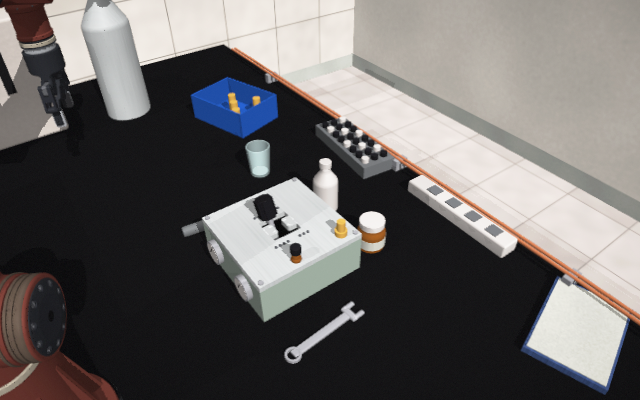

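The scene view shows the grip at about (365,173), in the left leg on the near side. The vial is at (340,138) and the union at (305,158), both right/far. The side view agrees: grip (264,207), vial (296,252), union (341,228).

Run:
```python
from h import *
for n in ['scene','side']:
    W=np.load(n+'0.npz')['W']; 
    u,v,r=(355,180,85) if n=='scene' else (285,245,95)
    S=W[v-r:v+r,u-r:u+r].reshape(-1,3); S=S[np.isfinite(S[:,0])]
    T=S[(S[:,2]>95)&(S[:,2]<105)]
    med=np.median(T,0); T=T[np.linalg.norm(T[:,:2]-med[:2],axis=1)<185]
    m=np.zeros((800,800),np.uint8); ij=np.round((T[:,:2]-med[:2])/2+400).astype(int); m[ij[:,0],ij[:,1]]=1
    m=cv2.morphologyEx(m,cv2.MORPH_CLOSE,np.ones((5,5))); k,l,st,_=cv2.connectedComponentsWithStats(m)
    b=1+np.argmax(st[1:,4]); q=np.argwhere(l==b).astype(np.float32)
    (c,s,a)=cv2.minAreaRect(q); C=(np.array(c)-400)*2+med[:2]; print(n,'centre',C,'size',np.array(s)*2,'ang',a,'z',np.median(T[:,2]))
    D=S[np.linalg.norm(S[:,:2]-C,axis=1)<165]; H=D[D[:,2]>112]
    # clusters of high things
    from scipy.cluster.hierarchy import fclusterdata
    L=fclusterdata(H[:,:2],9,'distance',method='single')
    for k in set(L):
        h=H[L==k]
        if len(h)>8: print(len(h),'mn',h.min(0).round(),'mx',h.max(0).round(),'mean top',h[h[:,2]>h[:,2].max()-6].mean(0).round(1))
```

```text
scene centre [509.36573535 116.64331214] size [243.94509888 243.44514465] ang 0.596809446811676 z 98.15039978212599
282 mn [478. 128. 113.] mx [518. 172. 158.] mean top [500.1 148.7 154.3]
75 mn [475.   6. 112.] mx [496.  27. 138.] mean top [485.   15.9 133.8]
64 mn [588.  13. 112.] mx [606.  35. 135.] mean top [597.7  22.9 131.8]
side centre [508.1518404  113.50807077] size [243.43510437 246.07778931] ang 0.6820604205131531 z 100.28450043601038
481 mn [475. 123. 112.] mx [515. 170. 160.] mean top [495.6 142.8 156.3]
158 mn [471.  -0. 112.] mx [492.  22. 139.] mean top [481.2  11.2 136. ]
141 mn [583.   6. 112.] mx [607.  30. 137.] mean top [593.8  18.1 134.4]
```

>>> jog_arm(
  series=[
    [[-40,0,0,-7.2,0,0,0],[-40,0,0,-7.2,0,0,0],[-40,0,0,-7.2,0,0,0],[0,-28,-46,0,0,0,0],[0,-28,-46,0,0,0,0],[0,-28,-46,0,0,0,0],[0,-28,-46,0,0,0,0],[0,-28,-46,0,0,0,0]],
  ],
  newtons=20,
)

```text
time_s: 1.1
tcp_pos: [370.4, 349.5, 332.2]
eef_rot: [[-0.0, -1.0, -0.0], [-0.0, -0.0, 1.0], [-1.0, 0.0, -0.0]]
ft_force: [1.0, -0.2, -0.1]
grip_width: 0.2
```

>>> jog_arm(
  series=[
    [[0,-20,-46,0,0,0,0],[0,-20,-46,0,0,0,0],[0,-20,-46,0,0,0,0],[0,-20,-46,0,0,0,0],[0,0,0,0,0,0,0],[0,0,0,0,0,0,0]],
  ],
)

```text
time_s: 1.85
tcp_pos: [449.6, 167.4, 332.3]
eef_rot: [[-0.001, -1.0, 0.0], [0.001, 0.0, 1.0], [-1.0, 0.001, 0.001]]
ft_force: [0.5, -0.4, 0.4]
grip_width: 0.2
```

Run:
```python
from h import *
s=readout.sense();print(s['tcp_pos'],s['eef_rot'].round(3),s['time_s'],s['grip_width'])
c,p,d=grab('wrist','w1.png');print(c); np.savez('w1.npz',W=cloud(c,d),p=p)
```

```text
[449.64571496 167.41442807 332.348213  ] [[-0.001 -1.     0.   ]
 [ 0.001  0.     1.   ]
 [-1.     0.001  0.001]] 1.85 0.24104687997162866
{'vfov': 69.87184418815337, 'cx': 320.7200058677213, 'cy': 197.00541548030088, 'k1': -0.01341934453812215, 'xyz': array([382.43243312, 166.76481177, 492.974705  ]), 'orientation': array([[ 3.68272670e-05, -9.64014656e-01, -2.65849097e-01],
       [ 9.99999667e-01,  2.52124351e-04, -7.75719446e-04],
       [ 8.14831946e-04, -2.65848980e-01,  9.64014344e-01]])}
```

View pics/w1.png

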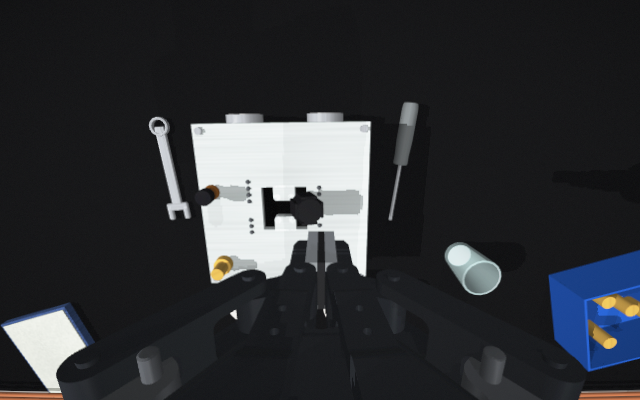

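The wrist view (image up = towards the robot) shows the H gate with its right leg at column ~268, rows 188–230. The rivets are at (248,181–200) for four and (251,219–232) for three. The grip is at about (307,208), near mid-leg.

Run:
```python
from h import *
z=np.load('w1.npz');W=z['W'];p=z['p'].astype(int)
g=p.sum(2)
# dark gate pixels among the top, by re-projecting to z=100 plane
c=viewer.calibration('wrist'); C=np.array(c['xyz'])
one=cloud(c,np.full((400,640),100.)); r=one-C; P=C+r*((100-C[2])/r[...,2])[...,None]
m=(g<150); 
for (u0,u1,v0,v1,n) in [(258,300,180,238,'gate right part'),(315,323,182,200,'riv2'),(315,323,220,230,'riv1'),(244,256,176,204,'riv4'),(246,256,214,236,'riv3')]:
    q=P[v0:v1,u0:u1][(g<330)[v0:v1,u0:u1]]; print(n,len(q),q.min(0).round(1)[:2],q.max(0).round(1)[:2],q.mean(0).round(1)[:2])
for v in (185,189,193,197,201,205,209,213,217,221,225,229,233): print(v,P[v,268,0].round(1),''.join('#' if x<250 else '.' for x in g[v,240:330]))
print('cols',P[209,240:330:10,1].round(1))
H=W.reshape(-1,3); H=H[np.isfinite(H[:,0])]; H=H[(H[:,2]>112)&(H[:,2]<175)&(abs(H[:,0]-500)<60)&(abs(H[:,1]-145)<50)]
t=H[H[:,2]>H[:,2].max()-8]; print('grip',len(H),H.min(0),H.max(0),'top',t.mean(0),t.min(0),t.max(0))
# yaw: top face edges
T=W[(abs(W[...,2]-100)<6)&(abs(W[...,0]-470)<80)]
for x0 in (400,420,440,460,480,520,540): 
    y=T[(abs(T[:,0]-x0)<4)][:,1]; y=y[(y>-30)&(y<260)]; print(x0,y.min().round(1),y.max().round(1))
```

```text
gate right part 918 [476.2  84.3] [536.5 137. ] [505.8 108.8]
riv2 33 [474.7 159.5] [493.7 166.6] [485.5 163.3]
riv1 14 [525.5 159.3] [534.8 166.6] [529.9 162.3]
riv4 33 [466.1  62.8] [498.3  67.1] [483.3  65. ]
riv3 17 [524.1  64.1] [544.4  67.9] [534.2  66.1]
185 473.3 ..........................................................................................
189 479.1 .......................#########........................##########........................
193 484.9 .......................##########.......................################......###.........
197 490.8 .......................##########.....................#######################.............
201 496.8 ..........#............###########################################################........
205 502.7 ........................###########################################################.......
209 508.8 ........................###########################################################.......
213 514.9 ........................###########################################################.......
217 521.0 ....................
[... 158 characters left out ...]
.............
225 533.4 ............#............#########.......................##########.............#.........
229 539.6 ..........................................................................................
233 546.0 ..............................................................................######......
cols [ 51.2  65.7  80.1  94.5 109.  123.4 137.8 152.2 166.6]
grip 877 [476.44826491 125.05066829 112.79946347] [514.60129414 168.6730236  159.53341975] top [495.04774711 148.0990217  154.67390608] [476.44826491 133.39342308 151.53355886] [513.04627847 164.89564981 159.53341975]
400 -6.1 232.1
420 -6.3 232.8
440 -5.9 232.7
460 -6.1 233.5
480 -5.4 232.9
520 -4.8 233.2
540 -4.7 234.2
```

>>> jog_arm(
  series=[
    [[45,0,-10,0,0,0,0],[45,0,-9,0,0,0,0],[45,0,0,0,0,0,0],[44,0,0,0,0,0,0],[20,0,0,0,0,0,0],[0,0,0,0,0,0,0],[0,0,0,0,0,0,0]],
  ],
)

```text
time_s: 2.78
tcp_pos: [450.7, 149.2, 135.0]
eef_rot: [[0.002, -1.0, -0.002], [0.0, -0.002, 1.0], [-1.0, -0.002, 0.0]]
ft_force: [0.2, -0.2, -0.7]
grip_width: -0.2
```

>>> jog_arm(
  series=[
    [[0,-5,0,0,0,0,0],[0,-5,0,0,0,0,0],[0,-5,0,0,0,0,0],[0,-5,0,0,0,0,0],[0,-3,0,0,0,0,0],[0,0,0,0,0,0,0]],
  ],
)

```text
time_s: 3.52
tcp_pos: [473.6, 148.4, 134.6]
eef_rot: [[0.0, -1.0, -0.0], [0.0, -0.0, 1.0], [-1.0, -0.0, 0.0]]
ft_force: [-3.2, 0.1, 4.6]
grip_width: -0.1
```

```bash
cat > g.py <<'E'
from h import *
def look(tag):
    s=readout.sense();print(s['tcp_pos'].round(1),s['ft_force'].round(1),s['time_s'])
    t=s['tcp_pos']
    c,p,d=grab('scene',tag+'s.png');c2,p2,d2=grab('side',tag+'d.png')
    for W,P in((cloud(c,d),p),(cloud(c2,d2),p2)):
        m=(W[...,2]>112)&(W[...,2]<165)&(abs(W[...,0]-505)<65)&(abs(W[...,1]-115)<65)
        m&=P.max(2)<60
        H=W[m]
        # remove tool
        H=H[~((abs(H[:,0]-t[0])<12.5)&(abs(H[:,1]-t[1])<17))]
        T=H[H[:,2]>150]
        if len(T)>5: print('grip',len(H),H.min(0).round(),H.max(0).round(),'top',len(T),T.mean(0).round(1),T.min(0).round(),T.max(0).round())
    a=cv2.resize(p[120:240,280:440],(640,480)); b=cv2.resize(p2[150:270,190:350],(640,480))
    cv2.imwrite('pics/'+tag+'.png',cv2.resize(np.hstack([a,b]),(800,300))[:,:,::-1])
E
python3 -c "
from g import *
look('a')"
```

```text
[473.6 148.4 134.6] [-3.2  0.1  4.6] 3.525
grip 233 [487. 128. 113.] [522. 172. 159.] top 120 [504.2 153.4 153.1] [487. 140. 150.] [519. 171. 159.]
grip 323 [486. 122. 114.] [517. 165. 160.] top 122 [499.6 143.1 155.6] [486. 131. 150.] [515. 165. 160.]
```

View pics/a.png

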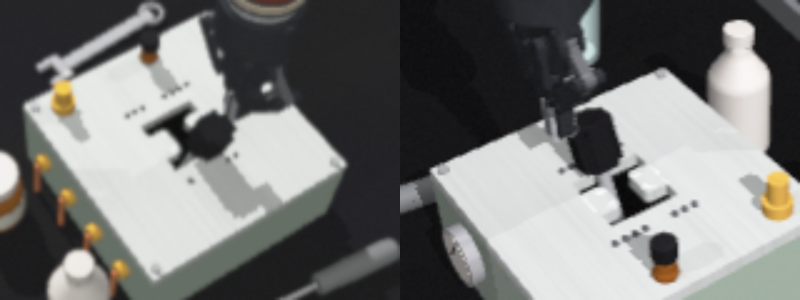

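The view shows the closed fingers touching the near face of the grip, with the lever at about fore −0.03. I'll push 3 mm more, then go round to the left face.

>>> jog_arm(
  series=[
    [[0,-3,0,0,0,0,0],[0,0,0,0,0,0,0],[0,10,0,0,0,0,0],[0,20,0,0,0,0,0],[0,0,30,0,0,0,0],[0,0,30,0,0,0,0],[0,0,0,0,0,0,0]],
  ],
)

```text
time_s: 4.5
tcp_pos: [445.3, 209.2, 133.3]
eef_rot: [[-0.0, -1.0, -0.003], [-0.0, -0.003, 1.0], [-1.0, 0.0, -0.0]]
ft_force: [-0.2, 0.6, 0.5]
grip_width: -0.1
```

```bash
python3 -c "
from g import *
look('b')"
```

```text
[445.3 209.2 133.3] [-0.2  0.6  0.5] 4.5
grip 236 [487. 128. 113.] [524. 172. 158.] top 116 [506.8 152.9 153.5] [487. 140. 150.] [523. 170. 158.]
grip 423 [484. 124. 113.] [519. 165. 161.] top 160 [500.2 144.  155. ] [484. 129. 150.] [519. 165. 161.]
```

>>> jog_arm(
  series=[
    [[0,-30,0,0,0,0,0],[0,-30,0,0,0,0,0],[0,0,0,0,0,0,0],[0,0,-10,0,0,0,0],[0,0,-10,0,0,0,0],[0,0,-10,0,0,0,0],[0,0,-10,0,0,0,0],[0,0,0,0,0,0,0]],
  ],
)

```text
time_s: 5.6
tcp_pos: [506.2, 167.6, 134.2]
eef_rot: [[0.001, -1.0, 0.001], [0.0, 0.001, 1.0], [-1.0, -0.001, 0.0]]
ft_force: [0.0, -0.8, 0.1]
grip_width: 0.0
```

>>> jog_arm(
  series=[
    [[0,0,-8,0,0,0,0],[0,0,-8,0,0,0,0],[0,0,-8,0,0,0,0],[0,0,-8,0,0,0,0],[0,0,-5,0,0,0,0],[0,0,0,0,0,0,0]],
  ],
)

```text
time_s: 6.35
tcp_pos: [511.4, 132.7, 140.4]
eef_rot: [[0.012, -1.0, -0.0], [0.004, -0.0, 1.0], [-1.0, -0.012, 0.004]]
ft_force: [-0.9, 2.6, 19.1]
grip_width: -0.3
```

```bash
python3 -c "
from g import *
look('c')"
```

```text
[511.4 132.7 140.4] [-0.9  2.6 19.1] 6.35
grip 66 [507. 106. 117.] [528. 134. 163.] top 26 [521.3 117.3 156.7] [507. 106. 150.] [528. 134. 163.]
grip 399 [488.  96. 114.] [523. 132. 164.] top 172 [501.9 108.9 157.8] [488.  97. 150.] [523. 132. 164.]
```

View pics/c.png

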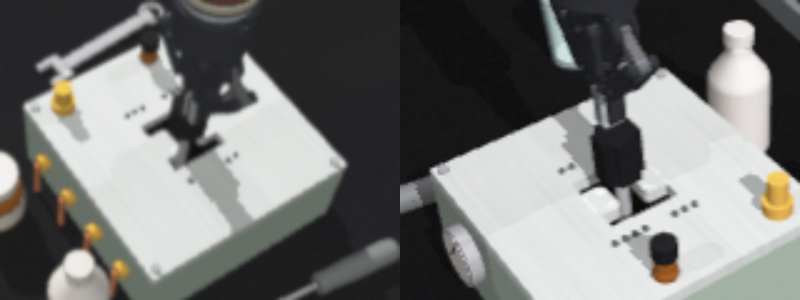

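Run:
```python
from h import *
c,p,d=grab('wrist'); 
cv2.imwrite('pics/w2.png',cv2.resize(p[130:330,190:450],(780,600))[:,:,::-1])
np.savez('w2.npz',W=cloud(c,d),p=p)
for n in('scene','side'):
    c,p,d=grab(n);W=cloud(c,d)
    for z in range(112,200,6):
        m=(abs(W[...,2]-z)<3)&(abs(W[...,0]-510)<50)&(abs(W[...,1]-120)<60)
        q=W[m]
        if len(q): print(n,z,len(q),q.min(0)[:2].round(),q.max(0)[:2].round(),p[m].mean(0).round())
s=readout.sense();print(s['tcp_pos'],s['ft_force'],s['ft_torque'])
```

```text
scene 112 4 [519. 123.] [527. 131.] [104. 106. 105.]
scene 118 18 [500. 110.] [527. 138.] [64. 65. 65.]
scene 124 20 [502. 113.] [528. 138.] [36. 36. 37.]
scene 130 20 [498. 112.] [527. 138.] [36. 36. 37.]
scene 136 23 [499. 110.] [528. 139.] [35. 35. 36.]
scene 142 24 [501. 102.] [527. 139.] [42. 42. 42.]
scene 148 20 [498. 112.] [527. 139.] [43. 43. 44.]
scene 154 27 [508. 101.] [527. 139.] [56. 56. 57.]
scene 160 25 [507. 106.] [527. 141.] [53. 53. 55.]
scene 166 10 [520. 123.] [525. 144.] [83. 84. 86.]
scene 172 16 [507. 122.] [525. 148.] [65. 66. 68.]
scene 178 16 [515. 120.] [524. 148.] [72. 73. 74.]
scene 184 13 [516. 130.] [525. 148.] [80. 81. 83.]
scene 190 14 [517. 129.] [524. 149.] [73. 74. 76.]
scene 196 5 [519. 129.] [525. 147.] [75. 76. 78.]
side 118 31 [488.  98.] [526. 127.] [43. 42. 44.]
side 124 44 [489.  97.] [524. 127.] [37. 36. 39.]
side 130 46 [489.  98.] [524. 125.] [35. 34. 37.]
side 136 47 [489.  98.] [525. 129.] [35. 34. 37.]
side 142 49 [488.  98.] [526. 128.] [36. 35. 38.]
side 148 45 [488.  98.] [524. 128.] [33. 33. 36.]
side 154 49 [488.  98.] [524. 132.] [36. 35. 38.]
side 160 167 [489.  98.] [525. 135.] [42. 41. 46.]
side 166 18 [495. 110.] [518. 139.] [ 98. 100. 103.]
side 172 27 [499. 117.] [518. 138.] [85. 86. 90.]
side 178 37 [500. 117.] [518. 137.] [86. 87. 91.]
side 184 28 [500. 115.] [522. 139.] [89. 90. 93.]
side 190 26 [500. 117.] [516. 139.] [63. 64. 67.]
side 196 14 [499. 116.] [504. 138.] [63. 64. 67.]
[511.38609553 132.82179621 140.35795856] [-1.11063358  2.16800018 19.23390882] [0.45529615 0.26656923 0.04934658]
```

View pics/w2.png

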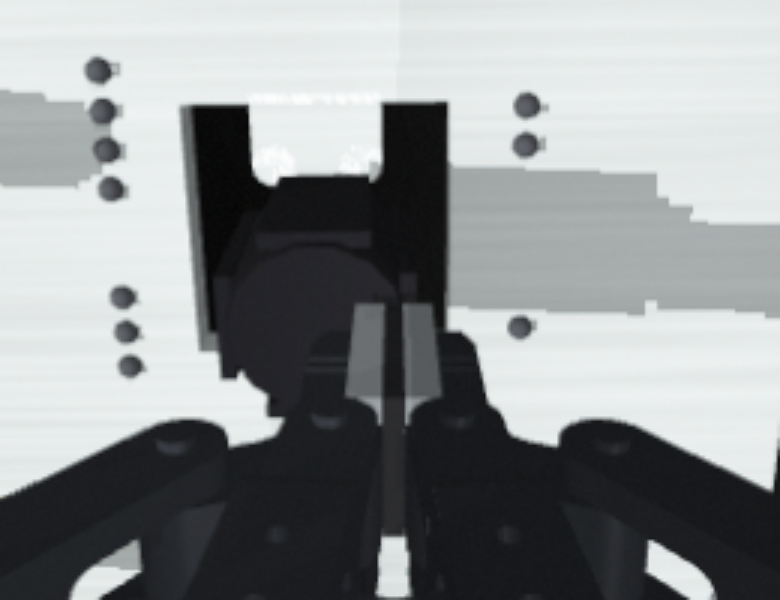

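The wrist crop shows the grip upright in the cross channel, with the finger pads overlapping its top at about (395,310) in the crop. The 19 N upward force says the tip is riding on the grip's top. I'll lift off and measure the tool itself.

>>> jog_arm(
  series=[
    [[-20,0,0,0,0,0,0],[-20,0,10,0,0,0,0],[0,0,25,0,0,0,0],[0,0,15,0,0,0,0],[0,0,0,0,0,0,0]],
  ],
)

```text
time_s: 7.22
tcp_pos: [505.5, 181.7, 173.2]
eef_rot: [[-0.001, -1.0, -0.002], [-0.001, -0.002, 1.0], [-1.0, 0.001, -0.001]]
ft_force: [0.1, -0.3, -1.7]
grip_width: -0.0
```

Run:
```python
from g import *
print(robot.tip_extent)
look('e')
t=readout.sense()['tcp_pos']
for n in('scene','side'):
    c,p,d=grab(n);W=cloud(c,d)
    for z in range(-40,50,5):
        m=(abs(W[...,2]-t[2]-z)<2.5)&(abs(W[...,0]-t[0])<40)&(abs(W[...,1]-t[1])<28)
        q=W[m]-t
        if len(q)>1: print(n,z,len(q),q.min(0)[:2].round(),q.max(0)[:2].round(),p[m].mean(0).round())
```

```text
8.0
[505.5 181.7 173.2] [ 0.1 -0.3 -1.7] 7.225
grip 244 [492. 106. 115.] [528. 139. 162.] top 142 [511.4 123.9 157.3] [492. 106. 150.] [527. 139. 162.]
grip 452 [488.  97. 117.] [522. 134. 162.] top 225 [503.5 112.5 158.2] [488.  98. 150.] [522. 134. 162.]
scene 20 5 [ 7. -4.] [13.  9.] [172. 176. 173.]
scene 25 13 [  7. -11.] [13. 14.] [148. 151. 149.]
scene 30 12 [ -4. -13.] [13. 15.] [112. 115. 114.]
scene 35 15 [ 1. -4.] [13. 16.] [89. 91. 91.]
scene 40 15 [ 7. -9.] [13. 15.] [75. 77. 78.]
scene 45 11 [  5. -10.] [13. 15.] [82. 84. 84.]
side 20 8 [-7. -9.] [ 9. -6.] [138. 144. 147.]
side 25 14 [-11. -13.] [3. 2.] [107. 108. 112.]
side 30 24 [-12. -16.] [7. 7.] [80. 83. 86.]
side 35 26 [-11. -16.] [7. 2.] [76. 79. 82.]
side 40 26 [-13. -15.] [7. 6.] [79. 81. 85.]
side 45 28 [-11. -16.] [11.  8.] [86. 90. 93.]
```

View pics/e.png

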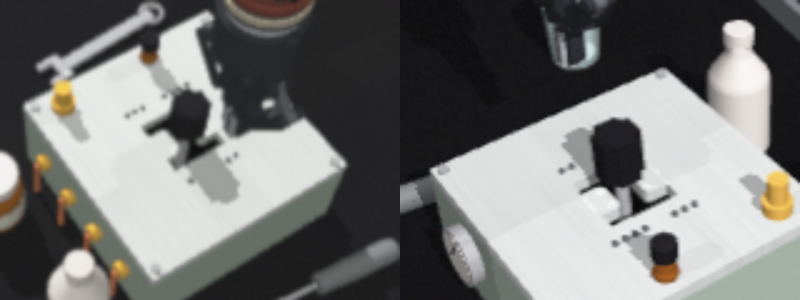

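The picture shows the lever standing upright at mid-gate. The cloud puts the closed finger ends about 18 mm above the reported TCP, not 8 mm below it. The contact with the grip top agrees. I'll use a lower TCP z of 118, which is safe under either reading.

>>> jog_arm(
  series=[
    [[28,0,0,0,0,0,0],[27,0,0,0,0,0,0],[0,0,-15,0,0,0,0],[0,0,-12,0,0,0,0],[0,0,-7,0,0,0,0],[0,0,-7,0,0,0,0],[0,0,0,0,0,0,0]],
  ],
)

```text
time_s: 8.3
tcp_pos: [506.9, 139.8, 119.8]
eef_rot: [[0.002, -1.0, 0.0], [0.0, 0.0, 1.0], [-1.0, -0.002, 0.0]]
ft_force: [-0.1, 0.9, -0.1]
grip_width: -0.2
```

>>> jog_arm(
  series=[
    [[0,0,-6,0,0,0,0],[0,0,-6,0,0,0,0],[0,0,-5,0,0,0,0],[0,0,0,0,0,0,0]],
  ],
)

```text
time_s: 8.8
tcp_pos: [506.1, 122.7, 118.7]
eef_rot: [[-0.0, -1.0, 0.0], [-0.0, 0.0, 1.0], [-1.0, 0.0, -0.0]]
ft_force: [-0.2, 0.8, 0.5]
grip_width: -0.1
```

```bash
python3 -c "
from g import *
look('f')"
```

```text
[506.1 122.7 118.7] [-0.2  0.8  0.5] 8.8
grip 133 [502.  78. 114.] [528. 115. 160.] top 70 [517.4  93.4 155.3] [502.  78. 151.] [527. 111. 160.]
grip 439 [488.  70. 112.] [524. 105. 162.] top 221 [504.   86.4 157.1] [488.  70. 150.] [523. 105. 162.]
```

View pics/f.png

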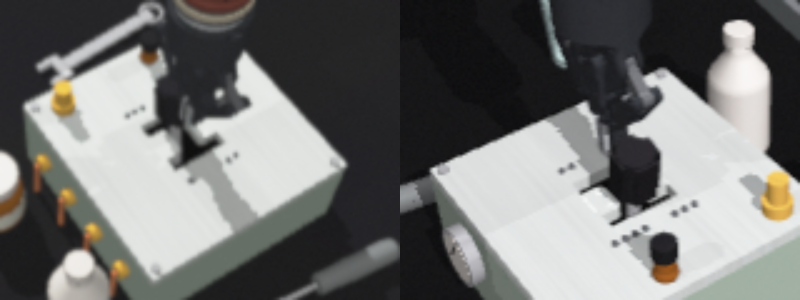

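The push works cleanly, and the lever is now at across ≈ 0.17. I'll keep going to the right-leg wall.

>>> jog_arm(
  series=[
    [[0,0,-5,0,0,0,0],[0,0,-4,0,0,0,0],[0,0,-3,0,0,0,0],[0,0,0,0,0,0,0]],
  ],
)

```text
time_s: 9.4
tcp_pos: [505.7, 110.9, 118.6]
eef_rot: [[-0.001, -1.0, 0.0], [-0.0, 0.0, 1.0], [-1.0, 0.001, -0.0]]
ft_force: [0.5, 1.3, -0.2]
grip_width: 0.3
```

```bash
python3 -c "
from g import *
look('g')"
```

```text
[505.7 110.9 118.6] [ 0.5  1.3 -0.2] 9.4
grip 129 [504.  67. 114.] [528. 107. 158.] top 61 [517.1  82.8 153.8] [504.  68. 150.] [528.  98. 158.]
grip 435 [488.  57. 112.] [522.  96. 162.] top 210 [504.6  75.6 155.1] [488.  57. 150.] [522.  94. 162.]
```

>>> jog_arm(
  series=[
    [[0,0,-2,0,0,0,0],[0,0,0,0,0,0,0],[0,0,12,0,0,0,0],[0,25,10,0,0,0,0],[0,27,0,0,0,0,0],[0,0,-24,0,0,0,0],[0,0,-24,0,0,0,0],[0,0,0,0,0,0,0]],
  ],
)

```text
time_s: 10.5
tcp_pos: [454.3, 82.7, 119.1]
eef_rot: [[0.001, -1.0, 0.001], [-0.0, 0.001, 1.0], [-1.0, -0.001, -0.0]]
ft_force: [0.6, 0.0, -1.0]
grip_width: -0.4
```

```bash
python3 -c "
from g import *
look('h')"
```

```text
[454.3  82.7 119.1] [ 0.6  0.  -1. ] 10.5
grip 253 [491.  64. 114.] [528. 107. 159.] top 109 [511.2  84.5 153.8] [494.  68. 150.] [528.  98. 159.]
grip 419 [488.  58. 112.] [523.  93. 161.] top 193 [505.   73.8 154.7] [488.  58. 150.] [523.  93. 161.]
```

View pics/h.png

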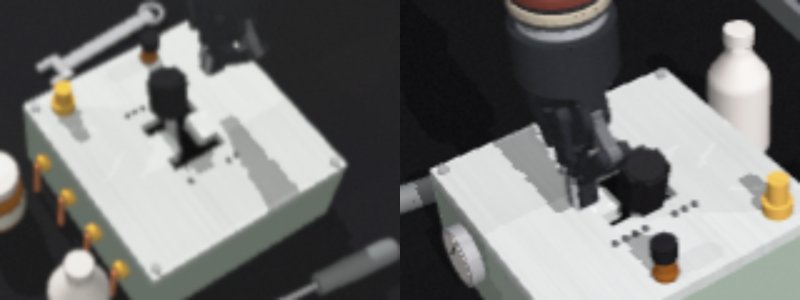

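The lever leans right in the right leg, fore ≈ 0, with the fingers behind its near face. Now I'll push it forward.

>>> jog_arm(
  series=[
    [[0,-12,0,0,0,0,0],[0,-12,0,0,0,0,0],[0,-8,0,0,0,0,0],[0,-8,0,0,0,0,0],[0,-7,0,0,0,0,0],[0,-6,0,0,0,0,0],[0,-3,0,0,0,0,0],[0,0,0,0,0,0,0]],
  ],
)

```text
time_s: 11.6
tcp_pos: [510.2, 83.1, 118.6]
eef_rot: [[0.0, -1.0, -0.0], [-0.0, -0.0, 1.0], [-1.0, -0.0, -0.0]]
ft_force: [-0.7, -0.1, 0.2]
grip_width: -0.1
```

```bash
python3 -c "
from g import *
look('i')"
```

```text
[510.2  83.1 118.6] [-0.7 -0.1  0.2] 11.6
grip 231 [523.  67. 113.] [560. 106. 157.] top 56 [539.4  87.2 152.5] [527.  73. 150.] [559.  98. 157.]
grip 271 [523.  57. 112.] [556.  86. 157.] top 85 [535.7  74.6 152.5] [523.  64. 150.] [554.  86. 157.]
```

>>> jog_arm(
  series=[
    [[0,-2,0,0,0,0,0],[0,-2,0,0,0,0,0],[0,0,0,0,0,0,0],[0,0,0,0,0,0,0]],
  ],
)

```text
time_s: 12.2
tcp_pos: [514.1, 83.2, 118.8]
eef_rot: [[0.0, -1.0, -0.0], [-0.0, -0.0, 1.0], [-1.0, -0.0, -0.0]]
ft_force: [-1.6, -0.5, -0.9]
grip_width: -0.3
```

>>> jog_arm(
  series=[
    [[0,-2,0,0,0,0,0],[0,-2,0,0,0,0,0],[0,0,0,0,0,0,0],[0,0,0,0,0,0,0]],
  ],
)

```text
time_s: 12.7
tcp_pos: [516.8, 83.2, 118.4]
eef_rot: [[-0.003, -1.0, -0.0], [-0.0, -0.0, 1.0], [-1.0, 0.003, -0.0]]
ft_force: [-6.0, 0.2, 0.7]
grip_width: 0.0
```

The force rose to 6 N with the TCP lagging, so the lever is at the end stop. I'll back away and check.

>>> jog_arm(
  series=[
    [[0,10,0,0,0,0,0],[0,25,0,0,0,0,0],[-30,20,0,0,0,0,0],[-50,10,0,0,0,0,0],[-50,0,0,0,0,0,0],[0,0,0,0,0,0,0],[0,0,0,0,0,0,0]],
  ],
)

```text
time_s: 13.58
tcp_pos: [453.5, 83.2, 249.2]
eef_rot: [[0.003, -1.0, -0.0], [0.0, -0.0, 1.0], [-1.0, -0.003, 0.0]]
ft_force: [0.5, 0.4, -0.2]
grip_width: 0.2
```

Run:
```python
from g import *
look('j')
for n in('scene','side'):
    W0=np.load(n+'0.npz')['W']; c,p,d=grab(n); W=cloud(c,d)
    for nm,lo,hi in(('vial',(465,-10,112),(500,32,145)),('union',(575,-5,112),(612,40,145))):
        f=lambda W:W[((W>lo)&(W<hi)).all(2)].mean(0).round(1)
        print(n,nm,f(W0),f(W))
```

```text
[453.5  83.2 249.2] [ 0.5  0.4 -0.2] 13.575
grip 226 [523.  67. 112.] [565. 107. 154.] top 40 [544.4  87.8 152. ] [534.  74. 150.] [558.  97. 154.]
grip 426 [518.  58. 112.] [560. 104. 158.] top 92 [538.9  79.4 152.7] [528.  63. 150.] [554.  92. 158.]
scene vial [486.2  18.1 129. ] [486.5  18.2 129.2]
scene union [598.   25.1 126.3] [598.1  25.  125.9]
side vial [479.9   8.6 130.4] [480.    8.6 130.1]
side union [592.1  15.9 125.2] [591.8  15.7 125.2]
```

View pics/j.png

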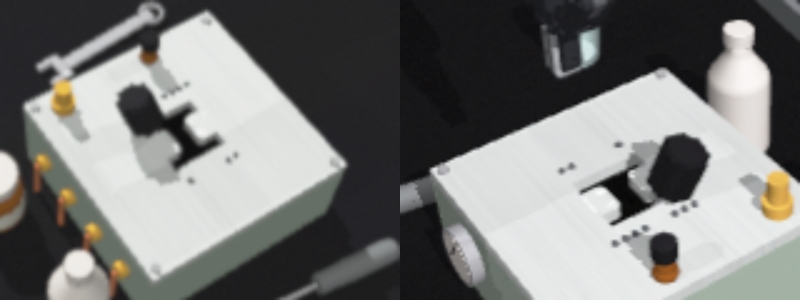

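It looks home, with fore ≈ 0.255 from the images, but that is close to the 0.235 limit. I'll make one firmer push against the stop to be sure.

>>> jog_arm(
  series=[
    [[45,0,0,0,0,0,0],[45,0,0,0,0,0,0],[40,0,0,0,0,0,0],[0,-20,0,0,0,0,0],[0,-20,0,0,0,0,0],[0,-17,0,0,0,0,0],[0,-4,0,0,0,0,0],[0,0,0,0,0,0,0]],
  ],
)

```text
time_s: 14.78
tcp_pos: [513.3, 83.2, 117.9]
eef_rot: [[-0.002, -1.0, -0.0], [-0.0, -0.0, 1.0], [-1.0, 0.002, -0.0]]
ft_force: [-0.3, 0.3, -0.1]
grip_width: -0.1
```

>>> jog_arm(
  series=[
    [[0,-3,0,0,0,0,0],[0,-3,0,0,0,0,0],[0,0,0,0,0,0,0],[0,0,0,0,0,0,0]],
  ],
)

```text
time_s: 15.28
tcp_pos: [517.0, 83.2, 117.8]
eef_rot: [[-0.007, -1.0, -0.0], [-0.0, -0.0, 1.0], [-1.0, 0.007, -0.0]]
ft_force: [-6.1, 0.1, 1.6]
grip_width: 0.2
```

The TCP stopped at the same x (517.0) even though it was commanded further, so this is the hard stop. I'll retreat and hand in.

>>> jog_arm(
  series=[
    [[0,12,0,0,0,0,0],[0,25,0,0,0,0,0],[-30,20,0,0,0,0,0],[-50,10,0,0,0,0,0],[-50,0,0,0,0,0,0],[0,0,0,0,0,0,0],[0,0,0,0,0,0,0],[0,0,0,0,0,0,0]],
  ],
)

```text
time_s: 16.27
tcp_pos: [451.9, 83.2, 247.0]
eef_rot: [[-0.003, -1.0, -0.0], [-0.0, -0.0, 1.0], [-1.0, 0.003, -0.0]]
ft_force: [0.4, 0.6, -0.7]
grip_width: -0.6
```

Run:
```python
from g import *
look('k')
for n in('scene','side'):
    W0=np.load(n+'0.npz'); c,p,d=grab(n); W=cloud(c,d)
    f=cv2.absdiff(p,W0['p']).max(2)>50; k,l,st,_=cv2.connectedComponentsWithStats(f.astype(np.uint8))
    print(n,[s.tolist() for s in st[1:] if s[4]>60])
print(robot.sign_off())
```

```text
[451.9  83.2 247. ] [ 0.4  0.6 -0.7] 16.275
grip 224 [521.  66. 113.] [565. 106. 155.] top 36 [543.2  87.  151.7] [533.  75. 150.] [559.  97. 155.]
grip 429 [518.  58. 112.] [560. 104. 157.] top 99 [538.2  78.8 152.9] [527.  63. 150.] [554.  93. 157.]
scene [[387, 0, 16, 10, 88], [518, 0, 27, 25, 432], [552, 0, 59, 76, 714], [630, 0, 10, 31, 175], [370, 5, 22, 19, 190], [364, 33, 38, 26, 297], [502, 43, 16, 8, 71], [514, 45, 49, 34, 723], [367, 54, 28, 10, 91], [326, 153, 26, 40, 488], [357, 163, 28, 43, 564]]
side [[0, 0, 283, 145, 18258], [245, 130, 25, 52, 720], [244, 193, 34, 35, 644], [281, 203, 33, 29, 651], [3, 273, 55, 82, 1269], [33, 321, 12, 39, 167], [0, 363, 34, 37, 716]]
the job is handed in; nothing more can be done
None
```

I moved the lever to the third slot and handed the job in at about 16 s; no verdict was reported. With the fingers shut, I pushed it forward into the cross channel, across to the right leg, then forward to its stop. It was never pinched and did not go near the fourth slot.

- **Lever position:** a second, firmer push stopped at the same place (about 6 N, TCP x 517 mm). The cameras put the lever at about 0.255 rad fore and 0.25 rad across. The fore estimate is only good to about 0.02 rad against the 0.235 limit, so the stop is the stronger evidence.
- **Bystanders:** the vial and union had moved less than 0.5 mm when I compared them before the second push. In the final pictures, the clear changes from the start were the arm, the lever and their shadows.
- **Robot at hand-in:** the arm was clear and touching nothing.
- **What disagreed:** the closed fingertips looked about 18 mm behind the TCP, not 8 mm ahead as stated. Because of this, the first sideways push rode up on the grip's top at about 19 N. I lifted off, lowered the tool and redid the push cleanly.

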